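# Erect a carton on its forming jig

### The arm

A 6-joint arm with a two-finger parallel gripper is mounted at the origin on a cart in front of the work surface, level with it; the furniture and walls round the work are solid. World frame = base frame: x ahead of the robot, y to its left, z up, the work surface at z = 0. Lengths are in m, angles in rad, forces in N, time in s.
With the tool pointing down it reaches from about 0.4 to 0.825 m from the base axis. Payload 7 kg.
Tool frame: the origin (TCP) lies between the finger pads; the fingertips stand arm.nose_length ahead of it and the grasp point (between the pads) is the TCP (arm.nose_length is the distance from the TCP to the fingertips, in m); x points along the fingers, z is the direction in which the jaws open and shut, and the axes are right-handed (so a half turn about x gives the same grasp; the last joint's range is limited). The gripper opens to 88 mm and grips with 3 to 60 N. Pads are 19 mm wide; open, the fingers measure 130 mm over their backs; the gripper's body (78 mm by 193 mm) begins 47 mm behind the grasp point.
Start: joints at [1.515, 0.359, 0.012, 0, -1.224, -0.288], TCP at [0.228, 0.635, 0.246] pointing down, gripper open.
Joint ranges: [-3.07, 3.07], [-1.43, 2.12], [-1.02, 1.25], [-3.03, 1.67], [-3.05, -0], [-3.03, 3.03]. Speed limits (rad/s): [2.39, 2.39, 3.01, 3.14, 3.14, 3.14].

### API

Orientations are given as [roll, pitch, yaw] about the fixed x, y, z axes, in that order (R = Rz(yaw) Ry(pitch) Rx(roll)).
In Python, from station import arm, viewer, spotter gives the robot as it stands.
- The arm moves only by the shell command python3 -m handwheel 'ROWS' [FORCE]. ROWS is a JSON object of lists of equal length, an entry for each row: "gripper": the gripper command: -1 is shut, 1 is fully open, values between are in proportion; "travel": the shift along the world's x, y, z each as a share of 500 mm, from -1 to 1, a list of three; "spin": the turn about the world's z as a share of 45 degrees, from -1 to 1. A call has 1 to 20 rows; each row is the pose to reach, as a shift and turn from the pose commanded when the call began; what a row does not reach only later rows make up. A row lasts 1/10 s, in which the tool goes at most 50 mm and 8.59 degrees, less where a joint would pass 70% of its speed; a pose out of reach is approached as far as the arm can. A call with a number of a shift or a turn outside -1 to 1 is refused whole. A call with a gripper value outside its range is refused whole. The fingers move at their own pace and stop on an object; FORCE is the grip in N (left out, the last holds). Time passes only in rows, so rows that repeat a pose let the fingers close. It gives the time, the measured TCP pose, the force and the opening at its end, in the units of the state.
- arm.get_state(): the state, without advancing time (a new reading comes with each control period).
- viewer.grab_frame(name): name is "side" or "top"; returns a dict with "pixels" (480x640x3 uint8, blue, green, red), "fx", "fy", "cx", "cy" (pixels), "eye" and "attitude" of the camera in the world. Camera axes: x right, y down, z forward; pixel columns grow to the right and rows downward; lengths in m; the calibration is good to about 2 mm. A picture is of the moment at which its call begins. There is no depth.
- arm.job_done(): hands the job in, once; it reports no verdict.
Trained networks look in the newest picture that a camera, given by its name, has taken for a name from the list of things; names that differ only in an ending like _2 or _b are one class to them, and where a whole thing is asked for, a point or a joint stands for the part that bears it (a point fixed in the world has none). Each returns a list of dicts, best first, with "conf" (0 to 1); they miss things now and then, are a little off and sometimes report something else, mostly with a low value. They report only what shows in the picture. A call takes as long as a camera call.
- spotter.spot_in(camera, label): "rect" ([left, top, right, bottom] in pixels, round what is visible of it).
- spotter.tip_of(camera, label): "at" ([column, row] in pixels: a listed point, or the origin of a listed thing).
The state is a dict: "t": time; "q": joint angles; "qd": joint speeds; "joint_efforts": joint torques, N m; "eef_pos": TCP position; "ee_rot": TCP orientation; "force": force on the tool from outside, world axes, zero at the start; "moment": the same for the moment, N m; "width": finger opening in m.
Only numpy, scipy, OpenCV 4.12 (cv2) and the standard library are available. Lean on these libraries where they do the work, as an engineer would, in place of code of your own. Each camera call takes 0.05 s, during which the arm holds its last target.

### The job

Fold up the small cardboard carton on the forming jig: swing its three unfinished walls up (left and right, still low, and the half-raised front), each until it snaps past its sprung catch and stands upright by itself like the back wall that is already up. The card creases easily, so do not force it, and leave the things lying around where they are.

Things in the scene. Friction and masses are not known exactly. Their poses are not given: they have to be found in the camera images.
- forming_jig: Fixed aluminium forming jig with a half-folded carton on it. Origin: centre of its underside, on the table; x points to the carton's standing back wall (away from the robot), y to its left wall, z up. Base plate 180 x 180 x 8 mm, pedestal 100 (x) x 110 (y) mm up to z = 56 mm, four posts up to z = 108 mm within 83 mm of the centre in x and 88 mm in y.
- carton_floor (a point): Centre of the carton floor's top face, 60 mm above the table; axes as the jig. Floor 120 (x) x 130 (y) mm, card 4 mm thick. The fixed back wall is 65 mm high. The left and right walls stick out, sloping up 12 to 34 degrees, over free space, so a fingertip tilted some 45 degrees can reach under an outer edge; one pointing straight down jams. The front wall is half up and can be pushed from the front.
- back_nose (a point): Centre of the sprung steel ball (12 mm across) on the left back post, in the jig's frame at (61, 74.5, 98) mm; its twin on the right back post at y = -74.5. Each stands 3 mm into the path of the back end edge of the left / right wall. A wall meets it at about 1.2 rad and has passed it at about 1.5 rad; then it is held upright, the ball outside it.
- front_nose (a point): Centre of the like ball on the left front post, in the jig's frame at (-69.5, 68, 98) mm; twin on the right front post at y = -68. Both catch the front wall's ends in the same way. To pass its catch any wall needs some 4 to 8 N pushed square on its outer face 50 mm from the crease; 15 to 20 N is ample and holds it on its stop.
- wall_left (a joint): Angle (rad) of the left wall, crease along jig x at y = +67 mm, 116 mm wide: 0 = level, pointing outward; 1.57 = upright; grows as it rises, hard stop at 1.60. 65 mm from crease to outer edge. Its crease is springy (0.05 N m/rad towards 0.4 rad, slight friction): let go before the catch it does not stay upright.
- wall_right (a joint): Angle (rad) of the right wall, crease along jig x at y = -67 mm, 116 mm wide: 0 = level, pointing outward; 1.57 = upright; grows as it rises, hard stop at 1.60. 65 mm from crease to outer edge. Its crease is springy (0.05 N m/rad towards 0.4 rad, slight friction): let go before the catch it does not stay upright.
- wall_front (a joint): Angle (rad) of the front wall, on the robot's side, crease along jig y at x = -62 mm, 130 mm wide: 0 = level, pointing outward; 1.57 = upright; grows as it rises, hard stop at 1.60. 65 mm from crease to outer edge. Its crease is springy (0.05 N m/rad towards 1.0 rad, slight friction): let go before the catch it does not stay upright.
- wall_left_edge (a point): middle of the left wall's outer (free) edge, in the middle of the card's thickness, 65 mm from the crease; its axes turn with the wall
- wall_right_edge (a point): middle of the right wall's outer edge, 65 mm from the crease
- wall_front_edge (a point): middle of the front wall's outer edge, 65 mm from the crease
- tie_tub: bystander: small round grey-white tub, 70 mm across, 45 mm high, standing; origin at the centre of its underside; leave it alone
- tally_counter: bystander: hand tally counter lying on its back, 68 x 55 x 24 mm; origin at its underside; leave it alone
- steel_scoop: bystander: small steel scoop, 60 x 206 x 32 mm, lying along its y axis; origin at the centre of its underside; leave it alone
- marker_pen: bystander: marker pen, 17 x 140 x 19 mm, lying along its y axis; origin at the centre of its underside; leave it alone

How it is judged:
By the outcome, as a careful person would: the job done as asked, in the order asked, and still so for the second after the job is handed in, with the robot touching nothing.
It also fails if it takes over 54 s, if anything falls off the work surface, if the arm or the gripper's body presses on something with over 40 N, if the wrist force passes 120 N, or if a joint passes its speed limit or range.

## Working session

There is one attempt and no reset: what is moved stays moved. The work goes in short steps, Python scripts to look and compute and a shell command to move; the robot and the scene stay as the last step left them, time stands still between calls to the robot, and variables do not carry over. Pictures are saved under pics/ and viewed, and the job is handed in when it is done.

```bash
ls; mkdir -p pics
python3 - <<'E'
from station import arm, viewer, spotter
import cv2, numpy as np
s=arm.get_state(); print({k:np.round(v,3).tolist() for k,v in s.items()}, arm.nose_length)
for c in ("side","top"):
    f=viewer.grab_frame(c); cv2.imwrite(f"pics/{c}0.png",f["pixels"])
    print(c,f["fx"],f["cx"],f["cy"],np.round(f["eye"],3),np.round(f["attitude"],3).tolist())
    for l in ["forming_jig","carton_floor","back_nose","front_nose","wall_left_edge","wall_right_edge","wall_front_edge","tie_tub","tally_counter","steel_scoop","marker_pen"]:
        print(c,l,[(np.round(d["at"],1).tolist(),round(d["conf"],2)) for d in spotter.tip_of(c,l)][:3])
print(arm.get_state()["t"])
E
```

```text
pics
{'t': 0.0, 'q': [1.515, 0.359, 0.011, -0.0, -1.224, -0.288], 'qd': [-0.001, 0.003, 0.002, 0.001, 0.0, -0.002], 'joint_efforts': [0.0, -58.271, 29.308, 6.998, 0.007, -0.0], 'eef_pos': [0.227, 0.635, 0.245], 'ee_rot': [0.089, 1.569, -1.826], 'force': [0.482, 0.637, -0.4], 'moment': [0.029, -0.043, 0.006], 'width': 0.087} 0.019
side 518.3702724229214 316.16882432603285 241.7182400896992 [-0.045 -0.803  0.806] [-2.175, 0.006, -0.638]
side forming_jig [([329.4, 278.0], 0.89)]
side carton_floor [([328.6, 257.8], 0.93), ([321.1, 220.6], 0.64)]
side back_nose [([322.6, 218.7], 0.55)]
side front_nose [([284.0, 247.2], 0.61), ([327.0, 276.4], 0.53), ([322.4, 221.5], 0.36)]
side wall_left_edge [([290.3, 230.9], 0.83), ([323.6, 221.5], 0.48)]
side wall_right_edge [([368.4, 275.0], 0.75)]
side wall_front_edge [([299.7, 255.1], 0.56)]
side tie_tub [([432.7, 317.4], 0.71)]
side tally_counter [([351.7, 388.9], 0.81)]
side steel_scoop [([203.3, 225.9], 0.76), ([329.1, 276.4], 0.45)]
side marker_pen [([316.9, 224.9], 0.64)]
top 545.9868371717371 333.8583396780327 243.268965860574 [0.381 0.068 1.229] [-2.969, -0.035, -1.542]
top forming_jig [([351.3, 252.7], 0.64)]
top carton_floor [([344.0, 251.1], 0.93)]
top back_nose [([312.5, 223.8], 0.84)]
top front_nose [([324.3, 282.3], 0.89)]
top wall_left_edge [([294.0, 255.0], 0.87)]
top wall_right_edge [([409.5, 237.8], 0.83)]
top wall_front_edge [([355.6, 289.9], 0.78), ([170.4, 306.2], 0.74)]
top tie_tub [([459.3, 215.2], 0.64)]
top tally_counter [([483.6, 329.8], 0.77)]
top steel_scoop [([171.2, 309.5], 0.79)]
top marker_pen [([260.5, 195.8], 0.57)]
1.2
```

View images.

View pics/side0.png

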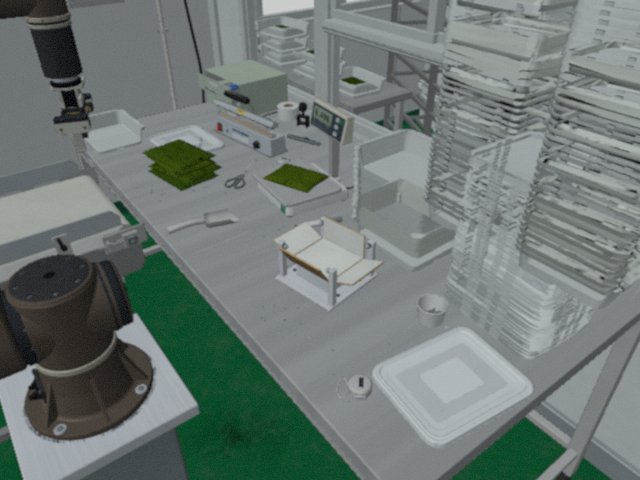

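View pics/top0.png

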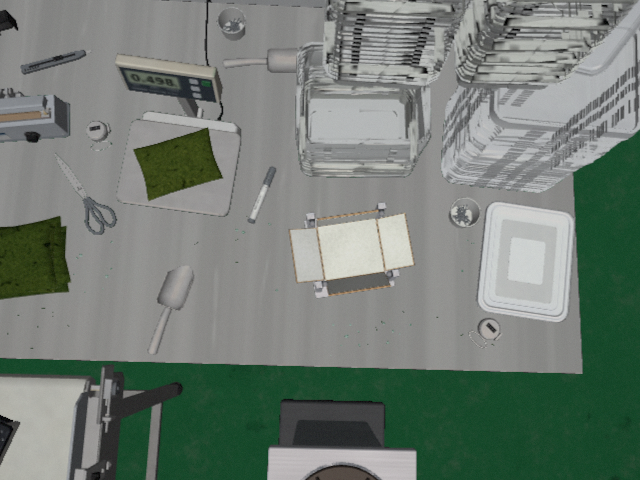

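```bash
cat > h.py <<'E'
import numpy as np, cv2
from scipy.spatial.transform import Rotation as Ro
CAM={}
def proj(f,P):
    R=Ro.from_euler("xyz",f["attitude"]).as_matrix(); p=(np.atleast_2d(P)-np.array(f["eye"]))@R
    return np.c_[f["fx"]*p[:,0]/p[:,2]+f["cx"], f["fy"]*p[:,1]/p[:,2]+f["cy"]]
def ray0(f,uv,z):
    R=Ro.from_euler("xyz",f["attitude"]).as_matrix(); d=R@np.array([(uv[0]-f["cx"])/f["fx"],(uv[1]-f["cy"])/f["fy"],1])
    e=np.array(f["eye"]); return e+d*(z-e[2])/d[2]
def J(pose,P):
    P=np.atleast_2d(P); c,s=np.cos(pose[2]),np.sin(pose[2])
    return np.c_[pose[0]+c*P[:,0]-s*P[:,1],pose[1]+s*P[:,0]+c*P[:,1],P[:,2]]
def wall(name,a,l=.065,w=0,off=0):
    # point on mid-plane? crease at z=.058 approx; off = outward-normal offset (outside/below)
    c,s=np.cos(a),np.sin(a); r=l*c+off*s; z=.058+l*s-off*c
    if name=='left': return np.array([w,.067+r,z])
    if name=='right': return np.array([w,-.067-r,z])
    return np.array([-.062-r,w,z])
E
python3 - <<'E'
from h import *
from station import viewer
from scipy.optimize import least_squares
F={c:viewer.grab_frame(c) for c in ("side","top")}
import pickle; pickle.dump(F,open("F.pkl","wb"))
obs=[("top",(351.3,252.7),(0,0,0),.3),("top",(344,251.1),(0,0,.06),1),("top",(312.5,223.8),(.061,.0745,.098),1),("top",(324.3,282.3),(-.0695,.068,.098),1),
("side",(329.4,278),(0,0,0),1),("side",(328.6,257.8),(0,0,.06),1),("side",(284,247.2),(-.0695,.068,.098),1)]
W=[("top",(294,255),'left'),("top",(409.5,237.8),'right'),("top",(355.6,289.9),'front'),("side",(290.3,230.9),'left'),("side",(368.4,275),'right'),("side",(299.7,255.1),'front')]
ix=dict(left=3,right=4,front=5)
def res(v):
    r=[w*(proj(F[c],J(v,P))[0]-uv) for c,uv,P,w in obs]
    r+=[proj(F[c],J(v,wall(n,v[ix[n]])))[0]-uv for c,uv,n in W]
    return np.ravel(r)
s=least_squares(res,[.5,0,0,.4,.4,1.0],loss='soft_l1')
print(np.round(s.x,4)); print(np.round(res(s.x).reshape(-1,2),1))
im=F["top"]["pixels"].copy()
for k in ("top","side"):
    f=F[k]; im=f["pixels"]; x0,y0=(270,190) if k=="top" else (260,190); sc=5
    big=cv2.resize(im[y0:y0+120,x0:x0+160],None,fx=sc,fy=sc,interpolation=cv2.INTER_CUBIC)
    v=s.x
    P=[J(v,p)[0] for p in [(.06,.065,.06),(.06,-.065,.06),(-.06,-.065,.06),(-.06,.065,.06),(.09,.09,.008),(-.09,.09,.008),(-.09,-.09,.008),(.09,-.09,.008)]]
    for n in ('left','right','front'):
        hw=.065 if n=='front' else .058
        P+= [J(v,wall(n,v[ix[n]],w=w))[0] for w in (-hw,hw)]
    for u in proj(f,P): cv2.circle(big,tuple(int(round(q)) for q in ((u-[x0,y0]+.5)*sc)),4,(0,0,255),1)
    cv2.imwrite(f"pics/fit_{k}.png",big)
E
```

```text
[ 0.5741 -0.0038  0.1751  0.4581  0.3048  1.0899]
[[-0.8  0.3]
 [ 6.3 -1.8]
 [-0.1 -0.7]
 [-0.   1.3]
 [-2.8 -0.8]
 [-1.8  0. ]
 [ 2.  -1.1]
 [-1.4  0.5]
 [ 0.4  1.9]
 [ 3.3 -1. ]
 [-0.  -1.6]
 [ 0.5 -0.3]
 [-0.4  0.6]]
```

View pics/fit_top.png

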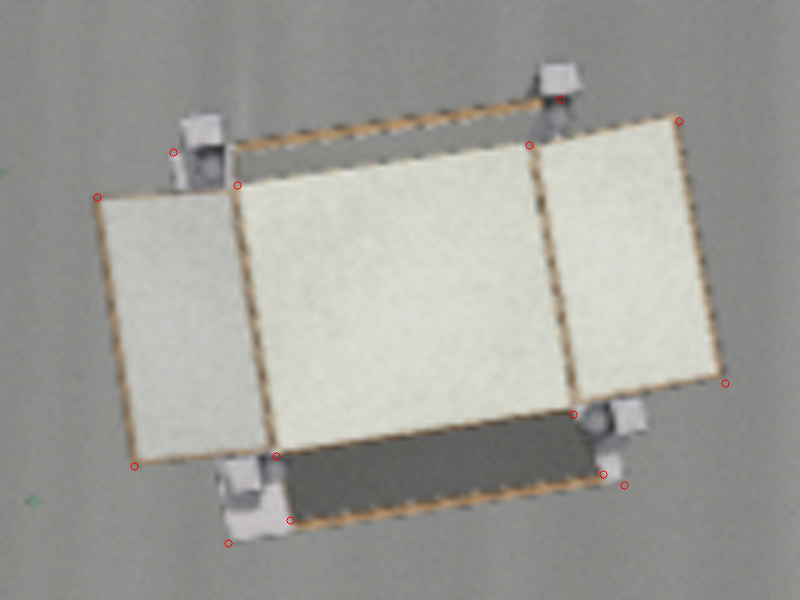

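View pics/fit_side.png

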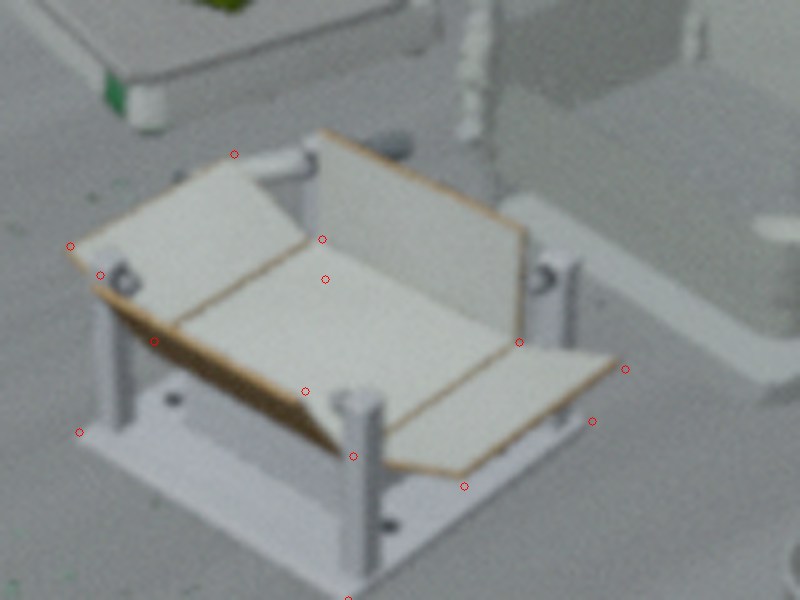

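Run:
```python
from h import *
import pickle
from scipy.optimize import least_squares
F=pickle.load(open("F.pkl","rb"))
T=[((235,187),(.06,.065,.06)),((533,146),(.06,-.065,.06)),((575,405),(-.06,-.065,.06)),((271,455),(-.06,.065,.06))]
S=[((519,342),(.06,-.065,.06)),((82,438),(-.09,.09,.008)),((348,598),(-.09,-.09,.008)),((590,420),(.09,-.09,.008))]
WT=[((97,197),'left',.058),((134,465),'left',-.058),((676,115),'right',.058),((719,374),'right',-.058),((293,528),'front',.065),((600,480),'front',-.065)]
WS=[((232,158),'left',.058),((68,248),'left',-.058),((617,360),'right',.058),((460,475),'right',-.058),((100,290),'front',.065),((303,398),'front',-.065)]
ix=dict(left=3,right=4,front=5)
def px(uv,c): return np.array(uv)/5+((270,190) if c=="top" else (260,190))-.5
def res(v):
    r=[]
    for c,A,B,e in (("top",T,WT,v[6:8]),("side",S,WS,v[8:10])):
        for uv,P in A: r.append(proj(F[c],J(v,P))[0]+e-px(uv,c))
        for uv,n,w in B: r.append(proj(F[c],J(v,wall(n,v[ix[n]],w=w)))[0]+e-px(uv,c))
    return np.r_[np.ravel(r),v[6:]*1.0]
s=least_squares(res,[.57,0,.17,.4,.4,1.0,0,0,0,0],loss='soft_l1')
print(np.round(s.x,4)); print(np.round(res(s.x).reshape(-1,2),1).tolist())
```

```text
[ 0.5748 -0.0032  0.1821  0.459   0.401   1.0318  0.0975 -0.0915 -0.1158
  0.6099]
[[-0.0, -0.5], [-1.1, -0.7], [-0.4, 1.1], [1.0, 0.1], [-0.3, -0.1], [0.0, 0.1], [-0.3, -0.0], [0.6, 0.8], [-0.3, -0.2], [0.8, -0.1], [-0.1, 0.3], [-0.7, -0.7], [0.3, 0.6], [0.2, 0.3], [0.0, -0.3], [0.1, 0.2], [1.0, -0.4], [0.5, -0.1], [-0.9, -1.2], [-0.4, 0.3], [0.1, -0.1], [-0.1, 0.6]]
```

```bash
cat >> h.py <<'E'
POSE=np.array([.5748,-.0032,.1821])
def st():
    from station import arm
    s=arm.get_state(); R=Ro.from_euler("xyz",s["ee_rot"]).as_matrix()
    return s,R
def plan(pts_jig_tip, ref=None):
    """tip points in jig frame -> travel shares from current TCP"""
    s,R=st(); p=np.array(s["eef_pos"]) if ref is None else np.array(ref)
    for q in pts_jig_tip:
        w=J(POSE,q)[0]+[0,0,.019]
        print(np.round(q,4),"tcp",np.round(w,4),"travel",np.round((w-p)/.5,4).tolist())
E
python3 - <<'E'
from h import *
s,R=st(); print(np.round(R,3), np.degrees(np.arctan2(R[1,2],R[0,2])), "jig x deg",np.degrees(POSE[2]), s["eef_pos"],s["t"])
a=.459
e=wall('left',a,off=.002); print(e)
plan([(0,.17,.12),(0,.15,.05),(0,e[1]+.0095,.05)])
E
```

```text
[[ 0.     0.941 -0.337]
 [ 0.    -0.337 -0.941]
 [-1.    -0.    -0.   ]] -109.69734753288388 jig x deg 10.433561449332291 [0.22753388 0.63546589 0.2455595 ] 1.3
[0.         0.12615834 0.08500538]
[0.   0.17 0.12] tcp [0.544 0.164 0.139] travel [0.633, -0.943, -0.2131]
[0.   0.15 0.05] tcp [0.5476 0.1443 0.069 ] travel [0.6402, -0.9823, -0.3531]
[0.     0.1357 0.05  ] tcp [0.5502 0.1302 0.069 ] travel [0.6454, -1.0105, -0.3531]
```

```bash
python3 -m handwheel '{"gripper":[-1,-1,-1,-1,-1,-1,-1,-1,-1,-1,-1,-1,-1,-1],"travel":[[0.633,-0.943,-0.1],[0.633,-0.943,-0.1],[0.633,-0.943,-0.1],[0.633,-0.943,-0.1],[0.633,-0.943,-0.1],[0.633,-0.943,-0.1],[0.633,-0.943,-0.1],[0.633,-0.943,-0.1],[0.633,-0.943,-0.1],[0.633,-0.943,-0.1],[0.633,-0.943,-0.1],[0.633,-0.943,-0.1],[0.633,-0.943,-0.1],[0.633,-0.943,-0.1]],"spin":[-1,-1,-1,-1,-1,-1,-1,-1,-1,-1,-1,-1,-1,-1]}' 10
python3 - <<'E'
from h import *
s,R=st(); print(np.degrees(np.arctan2(R[1,2],R[0,2])), s["eef_pos"],s["t"],s["width"],s["force"])
plan([(0,.17,.08),(0,.15,.05),(0,.1457,.05)])
E
```

```text
t: 2.7
eef_pos: [0.5442, 0.1635, 0.1955]
ee_rot: [-0.358, 1.571, -3.06]
force: [-1.6, 0.4, -0.0]
width: 0.0002
-154.78578005945255 [0.54417039 0.1635144  0.19549895] 2.7 0.00023497002478309407 [-1.57761004  0.40599792 -0.00609593]
[0.   0.17 0.08] tcp [0.544 0.164 0.099] travel [-0.0003, 0.0009, -0.193]
[0.   0.15 0.05] tcp [0.5476 0.1443 0.069 ] travel [0.0069, -0.0384, -0.253]
[0.     0.1457 0.05  ] tcp [0.5484 0.1401 0.069 ] travel [0.0085, -0.0468, -0.253]
```

```bash
python3 -m handwheel '{"gripper":[-1,-1,-1,-1,-1],"travel":[[0,0,-0.1],[0.003,-0.015,-0.19],[0.006,-0.03,-0.253],[0.006,-0.03,-0.253],[0.006,-0.03,-0.253]],"spin":[-0.17,-0.329,-0.329,-0.329,-0.329]}'
python3 - <<'E'
from h import *
from station import viewer
s,R=st(); print(np.degrees(np.arctan2(R[1,2],R[0,2])), s["eef_pos"],s["t"],s["force"])
f=viewer.grab_frame("side"); cv2.imwrite("pics/s1.png",cv2.resize(f["pixels"][130:350,200:480],None,fx=2.7,fy=2.7))
f=viewer.grab_frame("top"); cv2.imwrite("pics/t1.png",cv2.resize(f["pixels"][130:350,200:480],None,fx=2.7,fy=2.7))
# planned arc with stick, finger rising extra
pts=[(0,wall('left',a,off=.002)[1]+.0095,wall('left',a,off=.002)[2]-.035) for a in (.459,.5,.6,.7,.8,.9,1.0,1.1,1.2,1.3,1.4,1.5,1.6)]
plan(pts)
E
```

```text
t: 3.2
eef_pos: [0.5472, 0.15, 0.0698]
ee_rot: [1.527, 1.57, -1.429]
force: [0.9, -0.2, 0.2]
width: 0.0009
-169.39157835627358 [0.54720144 0.14997825 0.06979418] 3.2 [ 0.91531035 -0.20663533  0.19558991]
[0.     0.1357 0.05  ] tcp [0.5502 0.1302 0.069 ] travel [0.004, -0.0407, -0.0046]
[0.     0.1345 0.0524] tcp [0.5504 0.1291 0.0714] travel [0.0044, -0.043, 0.0002]
[0.     0.1313 0.0581] tcp [0.551  0.1259 0.0771] travel [0.0056, -0.0493, 0.0115]
[0.     0.1275 0.0633] tcp [0.5517 0.1222 0.0823] travel [0.0069, -0.0567, 0.0221]
[0.     0.1232 0.0682] tcp [0.5525 0.118  0.0872] travel [0.0085, -0.0652, 0.0319]
[0.     0.1185 0.0727] tcp [0.5533 0.1133 0.0917] travel [0.0102, -0.0745, 0.0408]
[0.     0.1133 0.0766] tcp [0.5543 0.1082 0.0956] travel [0.0121, -0.0847, 0.0487]
[0.     0.1078 0.08  ] tcp [0.5553 0.1028 0.099 ] travel [0.0141, -0.0956, 0.0555]
[0.     0.1019 0.0829] tcp [0.5563 0.097  0.1019] travel [0.0162, -0.1071, 0.0611]
[0.     0.0958 0.0851] tcp [0.5574 0.091  0.1041] travel [0.0184, -0.1191, 0.0656]
[0.     0.0895 0.0867] tcp [0.5586 0.0848 0.1057] travel [0.0207, -0.1314, 0.0689]
[0.     0.0831 0.0877] tcp [0.5598 0.0785 0.1067] travel [0.023, -0.1441, 0.0708]
[0.     0.0766 0.088 ] tcp [0.5609 0.0721 0.107 ] travel [0.0254, -0.1569, 0.0715]
```

View pics/s1.png

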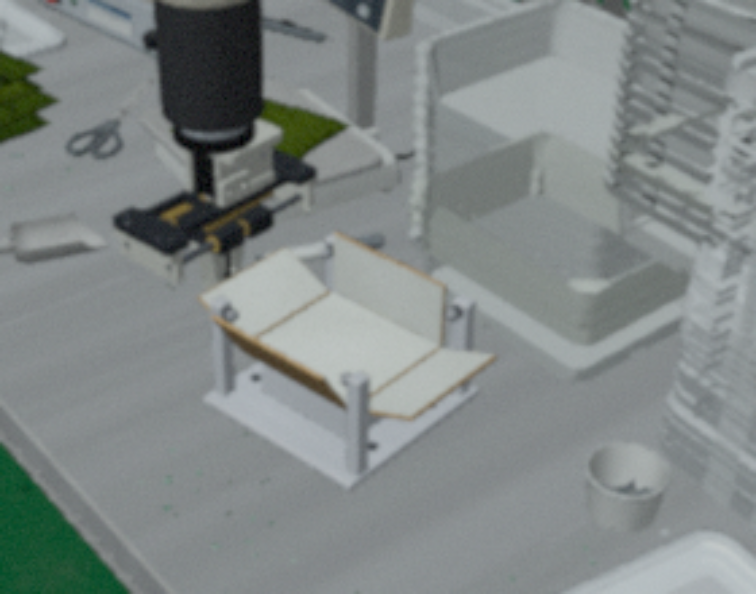

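View pics/t1.png

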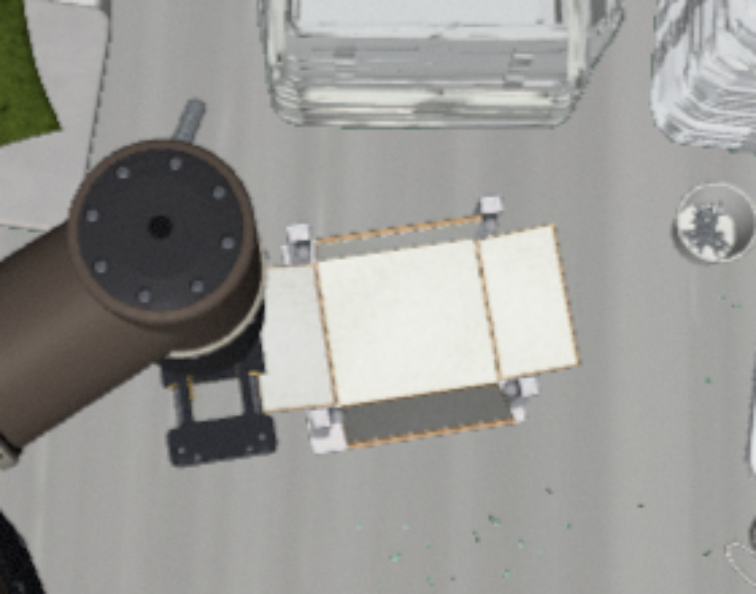

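```bash
python3 -m handwheel '{"gripper":[-1,-1,-1,-1],"travel":[[0.002,-0.02,-0.004],[0.004,-0.036,-0.004],[0.004,-0.04,-0.002],[0.0044,-0.043,0.004]],"spin":[0,0,0,0]}'
python3 -m handwheel '{"gripper":[-1,-1,-1],"travel":[[0.001,-0.002,0.006],[0.001,-0.005,0.012],[0.0012,-0.007,0.016]],"spin":[0,0,0]}'
python3 - <<'E'
from h import *
from station import viewer
f=viewer.grab_frame("side"); cv2.imwrite("pics/s2.png",cv2.resize(f["pixels"][180:310,240:400],None,fx=4.5,fy=4.5))
E
```

```text
t: 3.7
eef_pos: [0.5502, 0.1301, 0.0729]
ee_rot: [-2.381, 1.564, 0.944]
force: [-7.6, 15.3, 7.4]
width: 0.0006
t: 4.0
eef_pos: [0.5509, 0.1255, 0.081]
ee_rot: [-2.551, 1.566, 0.774]
force: [-3.1, 8.2, 5.4]
width: 0.0007
```

View pics/s2.png

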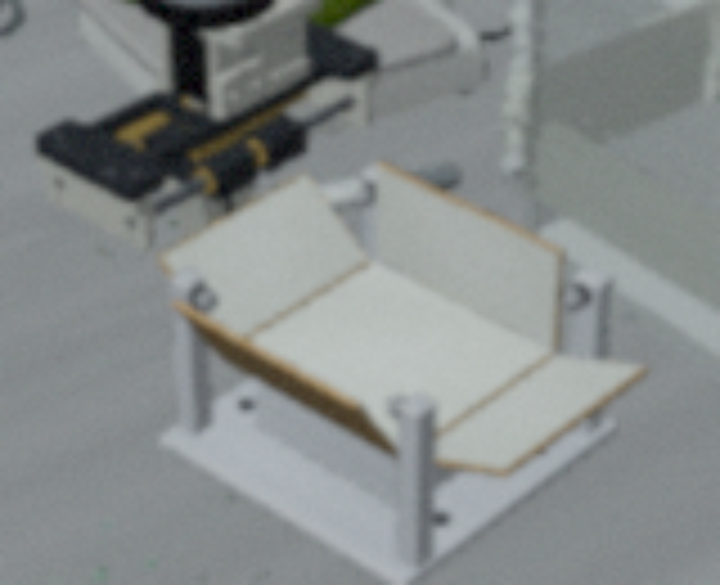

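```bash
python3 -m handwheel '{"gripper":[-1,-1],"travel":[[0,0,0.010],[0,0,0.016]],"spin":[0,0]}'
python3 - <<'E'
from h import *
s,R=st(); p=np.array(s["eef_pos"]); c,q=np.cos(POSE[2]),np.sin(POSE[2]); d=p-[*POSE[:2],0]
print("jig xy",c*d[0]+q*d[1],-q*d[0]+c*d[1], "tip z",p[2]-.019)
E
```

```text
t: 4.25
eef_pos: [0.5501, 0.1237, 0.0881]
ee_rot: [-2.824, 1.57, 0.5]
force: [0.0, 0.4, -0.1]
width: 0.0005
jig xy -0.0013164739973932221 0.12923669799561374 tip z 0.06907660572516178
```

```bash
python3 -m handwheel '{"gripper":[-1,-1,-1,-1,-1,-1],"travel":[[0.001,-0.005,0.010],[0.0022,-0.011,0.019],[0.003,-0.016,0.026],[0.0039,-0.021,0.032],[0.0048,-0.026,0.037],[0.0058,-0.031,0.04]],"spin":[0,0,0,0,0,0]}'
python3 - <<'E'
from h import *
from station import viewer
s,R=st(); p=np.array(s["eef_pos"]); c,q=np.cos(POSE[2]),np.sin(POSE[2]); d=p-[*POSE[:2],0]
print("jig xy",c*d[0]+q*d[1],-q*d[0]+c*d[1], "tip z",p[2]-.019)
f=viewer.grab_frame("side"); cv2.imwrite("pics/s3.png",cv2.resize(f["pixels"][180:310,240:400],None,fx=4.5,fy=4.5))
E
```

```text
t: 4.85
eef_pos: [0.5527, 0.1082, 0.1073]
ee_rot: [-1.445, 1.571, 1.88]
force: [-0.5, 1.7, 0.3]
width: 0.0005
jig xy -0.001508458750785771 0.11357228292820222 tip z 0.08827026902470288
```

View pics/s3.png

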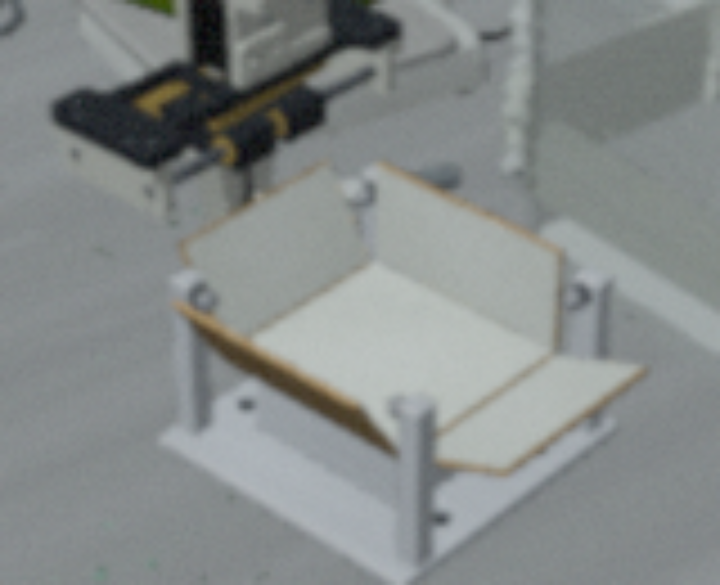

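```bash
python3 -m handwheel '{"gripper":[-1,-1,-1,-1,-1,-1,-1],"travel":[[0.0018,-0.010,0.006],[0.0037,-0.020,0.009],[0.0055,-0.030,0.009],[0.0073,-0.039,0.009],[0.009,-0.048,0.009],[0.0105,-0.056,0.009],[0.012,-0.064,0.009]],"spin":[0,0,0,0,0,0,0]}'
python3 - <<'E'
from h import *
s,R=st(); p=np.array(s["eef_pos"]); c,q=np.cos(POSE[2]),np.sin(POSE[2]); d=p-[*POSE[:2],0]
print("jig xy",c*d[0]+q*d[1],-q*d[0]+c*d[1], "tip z",p[2]-.019)
E
```

```text
t: 5.6
eef_pos: [0.5586, 0.0758, 0.1113]
ee_rot: [0.436, 1.57, -2.523]
force: [-0.7, 1.9, 1.3]
width: 0.0007
jig xy -0.0016153452269829349 0.08062678995134959 tip z 0.092324226367977
```

Now press on gently towards the stop.

```bash
python3 -m handwheel '{"gripper":[-1,-1],"travel":[[0.0006,-0.003,0],[0.001,-0.006,0]],"spin":[0,0]}'
python3 -m handwheel '{"gripper":[-1,-1],"travel":[[0.0005,-0.003,0],[0.0005,-0.003,0]],"spin":[0,0]}'
python3 - <<'E'
from h import *
from station import viewer
s,R=st(); p=np.array(s["eef_pos"]); c,q=np.cos(POSE[2]),np.sin(POSE[2]); d=p-[*POSE[:2],0]
print("jig xy",c*d[0]+q*d[1],-q*d[0]+c*d[1], "tip z",p[2]-.019)
f=viewer.grab_frame("side"); cv2.imwrite("pics/s4.png",cv2.resize(f["pixels"][180:310,240:400],None,fx=4.5,fy=4.5))
E
```

```text
t: 5.8
eef_pos: [0.559, 0.0739, 0.1114]
ee_rot: [-1.485, 1.57, 1.839]
force: [-4.5, 10.7, 2.9]
width: 0.0004
t: 6.0
eef_pos: [0.5591, 0.0738, 0.1114]
ee_rot: [-1.7, 1.568, 1.625]
force: [-5.2, 12.7, 2.7]
width: 0.0004
jig xy -0.0015443055419732381 0.07855099842169855 tip z 0.09239910804600705
```

View pics/s4.png

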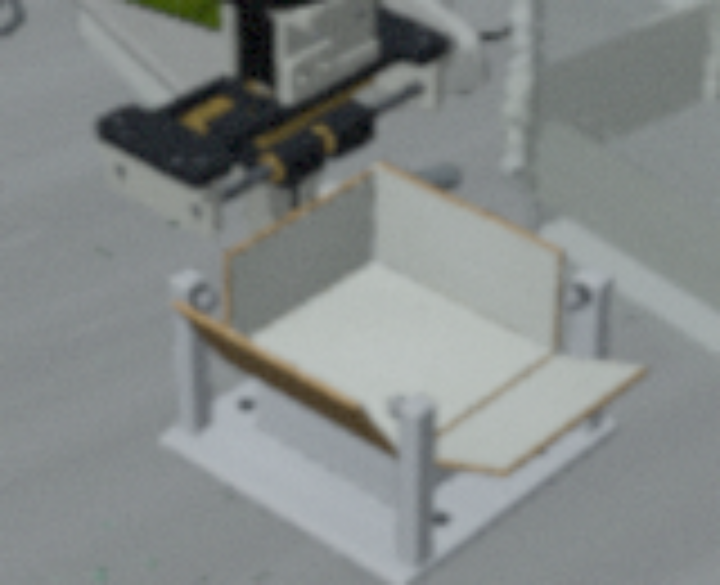

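```bash
python3 -m handwheel '{"gripper":[-1,-1,-1,-1,-1,-1],"travel":[[0.0006,-0.003,0],[0.0006,-0.003,0],[-0.006,0.03,0],[-0.012,0.06,0.02],[-0.012,0.06,0.1],[-0.012,0.06,0.16]],"spin":[0,0,0,0,0,0]}'
python3 - <<'E'
from h import *
from station import viewer
f=viewer.grab_frame("side"); cv2.imwrite("pics/s5.png",cv2.resize(f["pixels"][180:310,240:400],None,fx=4.5,fy=4.5))
plan([(0,-.165,.15),(0,-.165,.05),(0,-.1371,.05)])
E
```

```text
t: 6.65
eef_pos: [0.5534, 0.1024, 0.1935]
ee_rot: [1.377, 1.57, -1.58]
force: [0.5, 0.3, 0.3]
width: 0.0003
[ 0.    -0.165  0.15 ] tcp [ 0.6047 -0.1655  0.169 ] travel [0.0974, -0.5369, -0.06]
[ 0.    -0.165  0.05 ] tcp [ 0.6047 -0.1655  0.069 ] travel [0.0974, -0.5369, -0.26]
[ 0.     -0.1371  0.05  ] tcp [ 0.5996 -0.138   0.069 ] travel [0.0873, -0.482, -0.26]
```

View pics/s5.png

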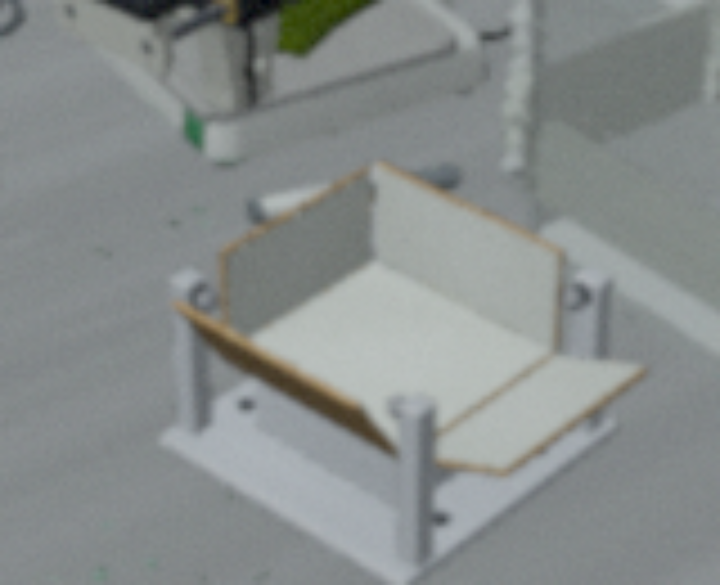

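Run:
```python
from h import *
import pickle
F=pickle.load(open("F.pkl","rb"))["top"]
for uv,z in (((465,212),.02),((300,176),0),((430,176),0),((430,176),.1),((445,185),0),((445,185),.15),((540,190),0),((540,190),.15)): print(uv,z,np.round(ray0(F,uv,z),3))
print(J(POSE,[(.096,-.2,.1),(.096,-.13,.1)]))
```

```text
(465, 212) 0.02 [ 0.676 -0.267  0.02 ]
(300, 176) 0 [0.753 0.114 0.   ]
(430, 176) 0 [ 0.765 -0.191  0.   ]
(430, 176) 0.1 [ 0.734 -0.17   0.1  ]
(445, 185) 0 [ 0.745 -0.226  0.   ]
(445, 185) 0.15 [ 0.7   -0.191  0.15 ]
(540, 190) 0 [ 0.741 -0.452  0.   ]
(540, 190) 0.15 [ 0.697 -0.389  0.15 ]
[[ 0.70543174 -0.18250797  0.1       ]
 [ 0.69275508 -0.11366538  0.1       ]]
```

```bash
python3 -m handwheel '{"gripper":[-1,-1,-1,-1,-1,-1,-1,-1,-1,-1,-1],"travel":[[0.071,-0.526,0],[0.071,-0.526,0],[0.071,-0.526,0],[0.071,-0.526,0],[0.071,-0.526,0],[0.071,-0.526,0],[0.071,-0.526,-0.06],[0.071,-0.526,-0.14],[0.071,-0.526,-0.22],[0.071,-0.526,-0.26],[0.071,-0.526,-0.26]],"spin":[0,0,0,0,0,0,0,0,0,0,0]}'
python3 - <<'E'
from h import *
from station import viewer
s,R=st(); print(np.degrees(np.arctan2(R[1,2],R[0,2])), s["eef_pos"],s["t"],s["force"])
for c in("side","top"):
    f=viewer.grab_frame(c); cv2.imwrite(f"pics/{c}6.png",cv2.resize(f["pixels"][130:350,240:520],None,fx=2.7,fy=2.7))
pts=[(-.012,wall('right',a,off=.002)[1]-.0095,wall('right',a,off=.002)[2]-.032) for a in (.401,.5,.6,.7,.8,.9,1.0)]
plan(pts)
E
```

```text
t: 7.8
eef_pos: [0.5866, -0.1607, 0.0585]
ee_rot: [-0.182, 1.564, -3.141]
force: [-0.6, -0.5, 0.6]
width: 0.0002
-169.5160077972095 [ 0.58662907 -0.16067853  0.05848449] 7.8 [-0.57318777 -0.52522835  0.64485955]
[-0.012  -0.1371  0.0495] tcp [ 0.5878 -0.1402  0.0685] travel [-0.0032, 0.0412, 0.0127]
[-0.012  -0.1345  0.0554] tcp [ 0.5874 -0.1377  0.0744] travel [-0.0041, 0.0464, 0.0244]
[-0.012  -0.1313  0.0611] tcp [ 0.5868 -0.1345  0.0801] travel [-0.0053, 0.0527, 0.0357]
[-0.012  -0.1275  0.0663] tcp [ 0.5861 -0.1308  0.0853] travel [-0.0067, 0.0602, 0.0463]
[-0.012  -0.1232  0.0712] tcp [ 0.5853 -0.1266  0.0902] travel [-0.0082, 0.0686, 0.0561]
[-0.012  -0.1185  0.0757] tcp [ 0.5845 -0.1219  0.0947] travel [-0.01, 0.0779, 0.0649]
[-0.012  -0.1133  0.0796] tcp [ 0.5835 -0.1168  0.0986] travel [-0.0118, 0.0881, 0.0728]
```

View pics/side6.png

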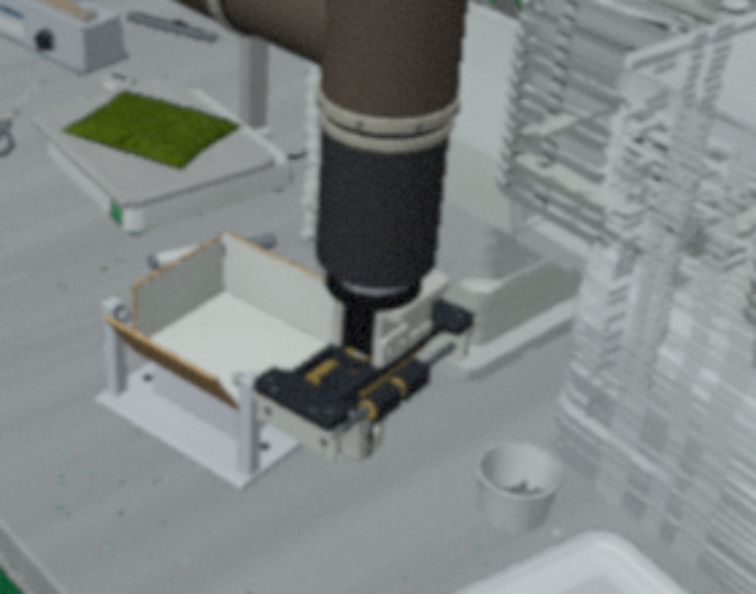

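View pics/top6.png

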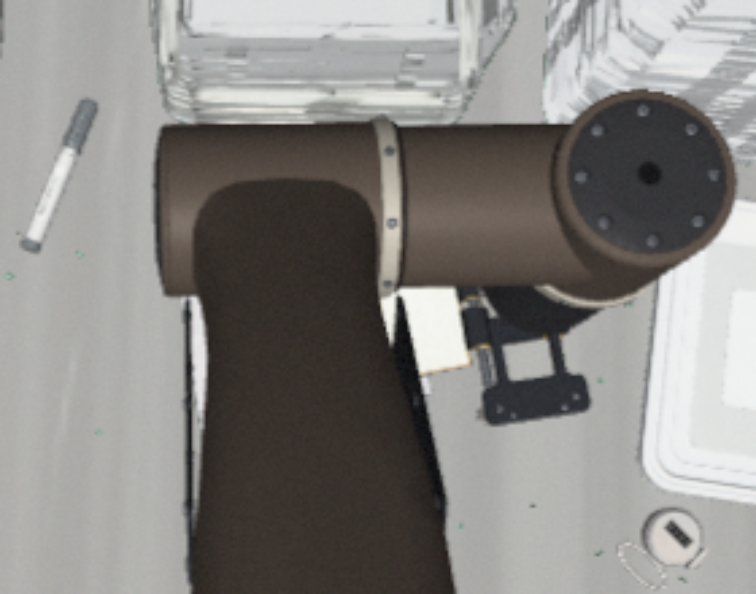

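```bash
python3 -m handwheel '{"gripper":[-1,-1,-1,-1,-1,-1],"travel":[[-0.0016,0.02,0.012],[-0.003,0.037,0.014],[-0.0033,0.0415,0.024],[-0.0038,0.045,0.036],[-0.0048,0.050,0.048],[-0.006,0.056,0.060]],"spin":[0,0,0,0,0,0]}'
python3 - <<'E'
from h import *
from station import viewer
s,R=st(); p=np.array(s["eef_pos"]); c,q=np.cos(POSE[2]),np.sin(POSE[2]); d=p-[*POSE[:2],0]
print("jig xy",c*d[0]+q*d[1],-q*d[0]+c*d[1], "tip z",p[2]-.019,s["force"])
f=viewer.grab_frame("side"); cv2.imwrite("pics/s7.png",cv2.resize(f["pixels"][180:310,260:420],None,fx=4.5,fy=4.5))
E
```

```text
t: 8.5
eef_pos: [0.5861, -0.1324, 0.0926]
ee_rot: [-3.01, 1.57, 0.315]
force: [0.3, -0.1, 0.3]
width: 0.0006
jig xy -0.012294741946918514 -0.12910330374750612 tip z 0.0736096818006244 [ 0.30439798 -0.147462    0.32480932]
```

View pics/s7.png

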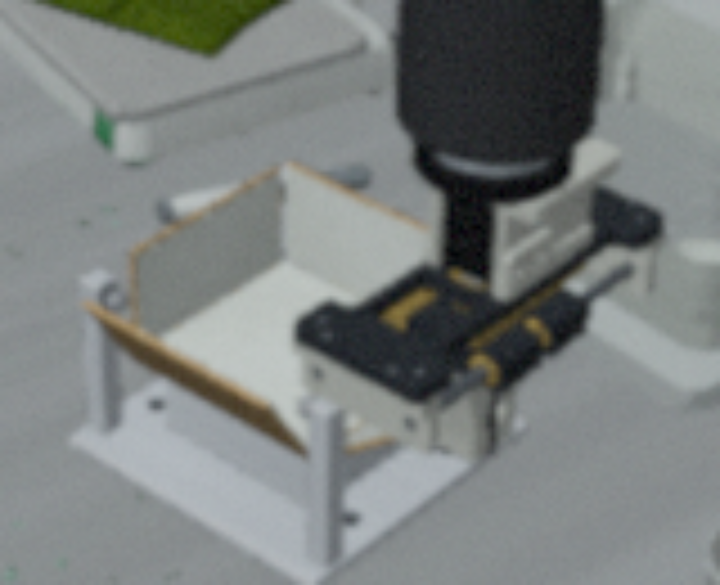

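```bash
python3 -m handwheel '{"gripper":[-1,-1,-1,-1,-1,-1],"travel":[[-0.001,0.005,0.009],[-0.0022,0.011,0.017],[-0.003,0.016,0.023],[-0.0039,0.021,0.028],[-0.0048,0.026,0.033],[-0.0058,0.031,0.036]],"spin":[0,0,0,0,0,0]}'
python3 - <<'E'
from h import *
from station import viewer
s,R=st(); p=np.array(s["eef_pos"]); c,q=np.cos(POSE[2]),np.sin(POSE[2]); d=p-[*POSE[:2],0]
print("jig xy",c*d[0]+q*d[1],-q*d[0]+c*d[1], "tip z",p[2]-.019,s["force"])
f=viewer.grab_frame("side"); cv2.imwrite("pics/s8.png",cv2.resize(f["pixels"][180:310,260:420],None,fx=4.5,fy=4.5))
E
```

```text
t: 9.15
eef_pos: [0.583, -0.1174, 0.1097]
ee_rot: [0.394, 1.571, -2.564]
force: [0.1, -1.5, -0.4]
width: 0.0003
jig xy -0.012628048352627536 -0.11379808916088494 tip z 0.09071115683112503 [ 0.07912349 -1.49124538 -0.35648876]
```

View pics/s8.png

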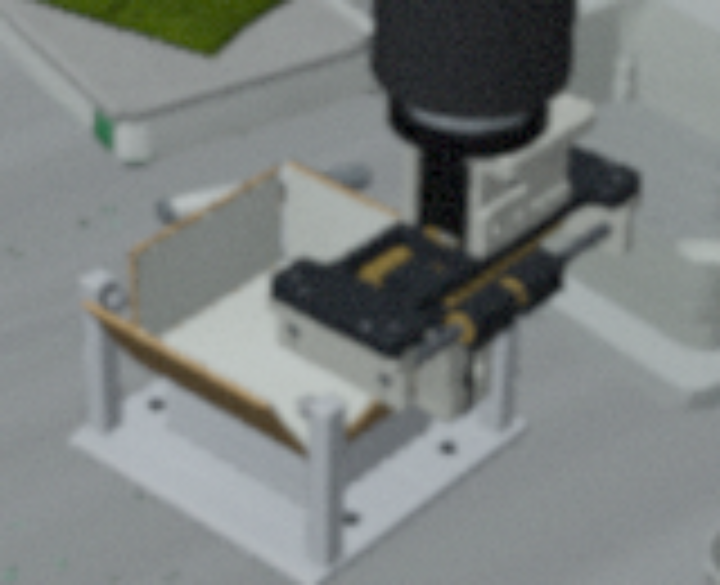

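Contact is live (about 1.5 N) and the right wall has come up behind the front post at (370,410). Pushing it in.

```bash
python3 -m handwheel '{"gripper":[-1,-1,-1,-1,-1,-1,-1],"travel":[[-0.0018,0.010,0.003],[-0.0037,0.020,0.004],[-0.0055,0.030,0.004],[-0.0073,0.039,0.004],[-0.009,0.048,0.004],[-0.0105,0.056,0.004],[-0.012,0.064,0.004]],"spin":[0,0,0,0,0,0,0]}'
python3 -m handwheel '{"gripper":[-1,-1],"travel":[[-0.0006,0.003,0],[-0.0012,0.006,0]],"spin":[0,0]}'
python3 -m handwheel '{"gripper":[-1,-1],"travel":[[-0.0006,0.003,0],[-0.0006,0.003,0]],"spin":[0,0]}'
python3 - <<'E'
from h import *
from station import viewer
s,R=st(); p=np.array(s["eef_pos"]); c,q=np.cos(POSE[2]),np.sin(POSE[2]); d=p-[*POSE[:2],0]
print("jig xy",c*d[0]+q*d[1],-q*d[0]+c*d[1], "tip z",p[2]-.019,s["force"])
f=viewer.grab_frame("side"); cv2.imwrite("pics/s9.png",cv2.resize(f["pixels"][180:310,260:420],None,fx=4.5,fy=4.5))
E
```

```text
t: 9.9
eef_pos: [0.5769, -0.0849, 0.1113]
ee_rot: [-0.815, 1.57, 2.51]
force: [0.1, -0.9, 0.3]
width: 0.0006
t: 10.1
eef_pos: [0.5765, -0.0827, 0.1114]
ee_rot: [1.001, 1.57, -1.957]
force: [2.3, -9.0, -2.5]
width: 0.0006
t: 10.3
eef_pos: [0.5764, -0.0826, 0.1115]
ee_rot: [1.376, 1.569, -1.582]
force: [4.1, -11.4, -3.1]
width: 0.0005
jig xy -0.012768555023311631 -0.07840055255549296 tip z 0.09245289645802163 [  4.14692468 -11.3559716   -3.12329991]
```

View pics/s9.png

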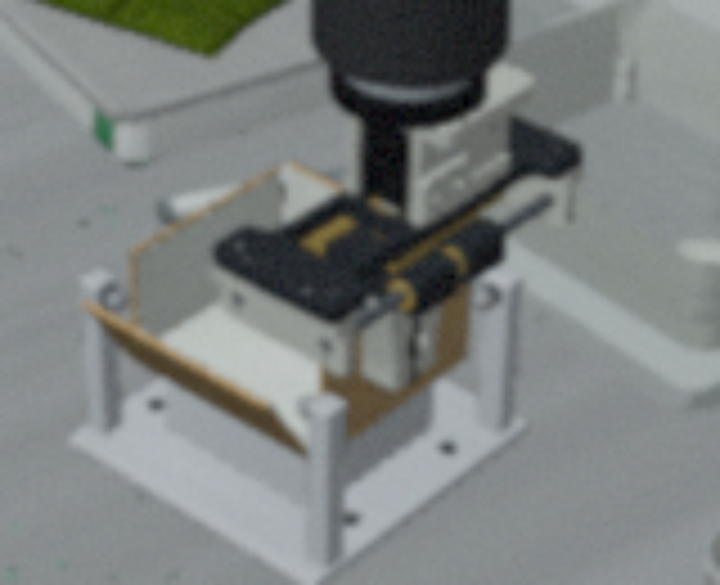

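```bash
python3 -m handwheel '{"gripper":[-1,-1,-1,-1,-1,-1,-1],"travel":[[-0.0006,0.003,0],[-0.0006,0.003,0],[0.006,-0.03,0],[0.012,-0.06,0.02],[0.012,-0.06,0.1],[0.012,-0.06,0.16],[0.012,-0.06,0.16]],"spin":[0,0,0,0,0,0,0]}'
python3 - <<'E'
from h import *
plan([(-.142,0,.15),(-.142,0,.09),(-.118,0,.09),(-.085,0,.09)])
E
```

```text
t: 11.05
eef_pos: [0.5848, -0.1115, 0.197]
ee_rot: [2.966, 1.563, 0.008]
force: [0.3, 0.2, 0.8]
width: 0.0005
[-0.142  0.     0.15 ] tcp [ 0.4351 -0.0289  0.169 ] travel [-0.2993, 0.1652, -0.0559]
[-0.142  0.     0.09 ] tcp [ 0.4351 -0.0289  0.109 ] travel [-0.2993, 0.1652, -0.1759]
[-0.118  0.     0.09 ] tcp [ 0.4588 -0.0246  0.109 ] travel [-0.2521, 0.1739, -0.1759]
[-0.085  0.     0.09 ] tcp [ 0.4912 -0.0186  0.109 ] travel [-0.1872, 0.1858, -0.1759]
```

```bash
python3 -m handwheel '{"gripper":[-1,-1,-1,-1,-1,-1,-1,-1],"travel":[[-0.30,0.165,0],[-0.30,0.165,0],[-0.30,0.165,0],[-0.30,0.165,0],[-0.30,0.165,-0.06],[-0.30,0.165,-0.14],[-0.30,0.165,-0.175],[-0.30,0.165,-0.175]],"spin":[0,0,0,0,0,0,0,0]}'
python3 - <<'E'
from h import *
from station import viewer
for c in ("side","top"):
    f=viewer.grab_frame(c); cv2.imwrite(f"pics/{c}10.png",cv2.resize(f["pixels"][180:310,260:420],None,fx=4.5,fy=4.5))
plan([(-.12,0,.09),(-.115,0,.09),(-.1,0,.09),(-.09,0,.09),(-.085,0,.09)])
E
```

```text
t: 11.85
eef_pos: [0.4303, -0.0291, 0.1021]
ee_rot: [0.072, 1.566, -2.887]
force: [-0.6, -0.5, 0.9]
width: 0.0006
[-0.12  0.    0.09] tcp [ 0.4568 -0.0249  0.109 ] travel [0.0486, 0.0072, 0.0089]
[-0.115  0.     0.09 ] tcp [ 0.4617 -0.024   0.109 ] travel [0.0584, 0.009, 0.0089]
[-0.1   0.    0.09] tcp [ 0.4765 -0.0213  0.109 ] travel [0.0879, 0.0145, 0.0089]
[-0.09  0.    0.09] tcp [ 0.4863 -0.0195  0.109 ] travel [0.1076, 0.0181, 0.0089]
[-0.085  0.     0.09 ] tcp [ 0.4912 -0.0186  0.109 ] travel [0.1174, 0.0199, 0.0089]
```

View pics/side10.png

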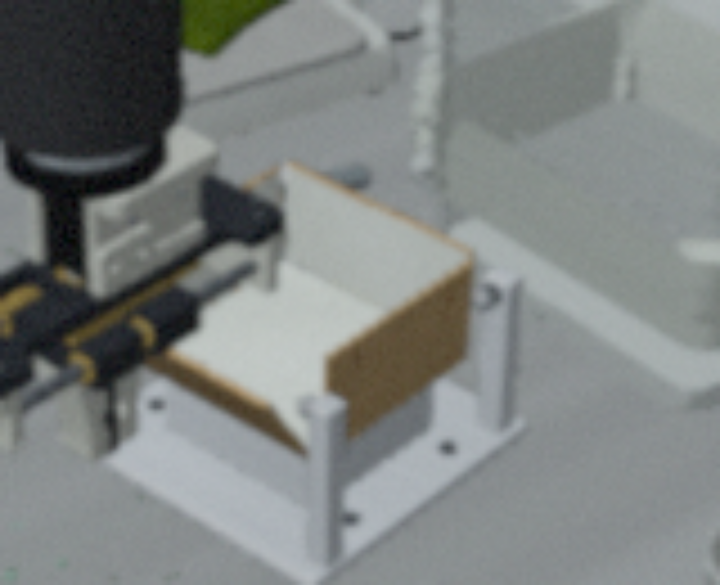

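View pics/top10.png

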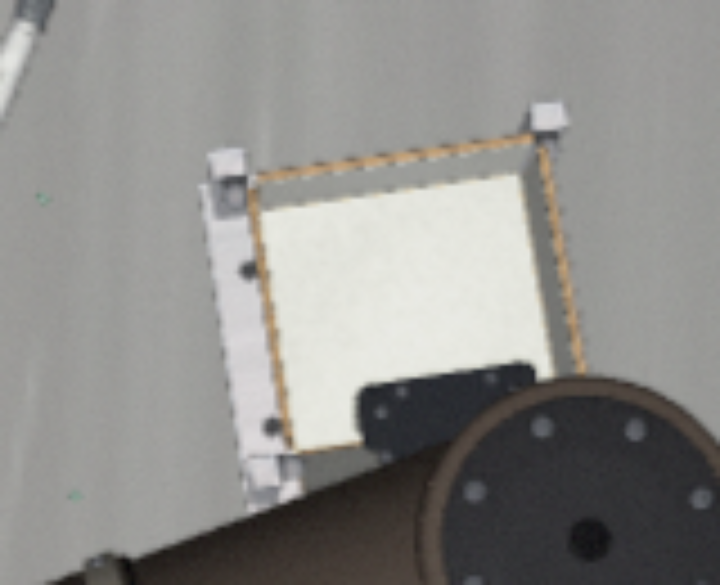

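```bash
python3 -m handwheel '{"gripper":[-1,-1,-1,-1,-1,-1,-1,-1,-1],"travel":[[0.03,0.0045,0.008],[0.045,0.007,0.008],[0.055,0.0085,0.008],[0.065,0.0105,0.008],[0.075,0.0122,0.008],[0.085,0.014,0.008],[0.094,0.0157,0.008],[0.102,0.017,0.008],[0.108,0.018,0.008]],"spin":[0,0,0,0,0,0,0,0,0]}'
python3 -m handwheel '{"gripper":[-1,-1],"travel":[[0.002,0.0004,0],[0.005,0.001,0]],"spin":[0,0]}'
python3 - <<'E'
from h import *
from station import viewer
s,R=st(); p=np.array(s["eef_pos"]); c,q=np.cos(POSE[2]),np.sin(POSE[2]); d=p-[*POSE[:2],0]
print("jig xy",c*d[0]+q*d[1],-q*d[0]+c*d[1], "tip z",p[2]-.019,s["force"])
f=viewer.grab_frame("side"); cv2.imwrite("pics/s11.png",cv2.resize(f["pixels"][180:310,260:420],None,fx=4.5,fy=4.5))
E
```

```text
t: 12.85
eef_pos: [0.4864, -0.0196, 0.1081]
ee_rot: [0.523, 1.571, -2.435]
force: [-1.8, -0.3, 2.4]
width: 0.0005
t: 13.05
eef_pos: [0.4888, -0.019, 0.108]
ee_rot: [-1.508, 1.571, 1.816]
force: [-1.1, -0.3, 1.2]
width: 0.0005
jig xy -0.08744515657517443 4.2750069826468645e-05 tip z 0.08895881847207047 [-1.08816742 -0.28508733  1.22423684]
```

View pics/s11.png

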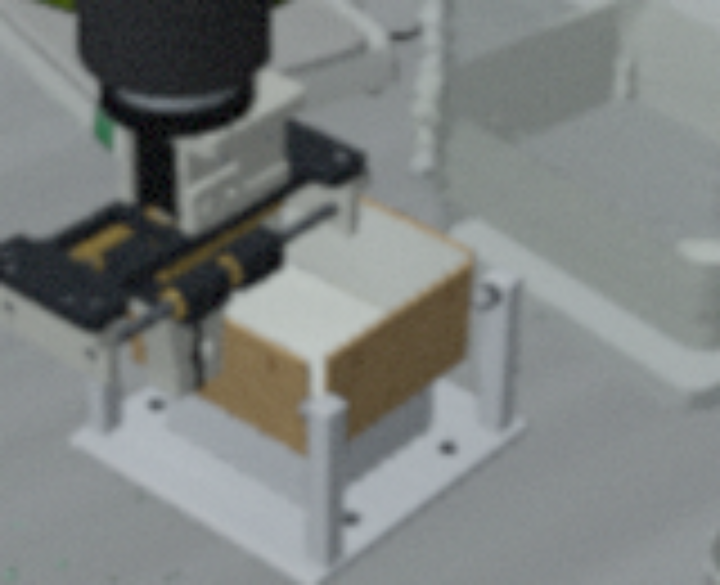

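```bash
python3 -m handwheel '{"gripper":[-1,-1],"travel":[[0.003,0.0005,0],[0.006,0.001,0]],"spin":[0,0]}'
python3 -m handwheel '{"gripper":[-1,-1],"travel":[[0.003,0.0005,0],[0.003,0.0005,0]],"spin":[0,0]}'
```

```text
t: 13.3
eef_pos: [0.4918, -0.0184, 0.108]
ee_rot: [-2.777, 1.571, 0.548]
force: [-0.8, -0.0, 1.2]
width: 0.0004
t: 13.5
eef_pos: [0.4934, -0.0182, 0.108]
ee_rot: [-3.044, 1.571, 0.281]
force: [1.0, 0.4, -0.3]
width: 0.0004
```

```bash
python3 -m handwheel '{"gripper":[-1,-1],"travel":[[0.003,0.0005,0],[0.004,0.0007,0]],"spin":[0,0]}'
python3 -m handwheel '{"gripper":[-1,-1],"travel":[[0.003,0.0005,0],[0.004,0.0007,0]],"spin":[0,0]}'
python3 - <<'E'
from h import *
from station import viewer
s,R=st(); p=np.array(s["eef_pos"]); c,q=np.cos(POSE[2]),np.sin(POSE[2]); d=p-[*POSE[:2],0]
print("jig xy",c*d[0]+q*d[1],-q*d[0]+c*d[1], "tip z",p[2]-.019,s["force"])
f=viewer.grab_frame("side"); cv2.imwrite("pics/s12.png",cv2.resize(f["pixels"][180:310,260:420],None,fx=4.5,fy=4.5))
E
```

```text
t: 13.7
eef_pos: [0.4952, -0.0179, 0.108]
ee_rot: [-1.141, 1.571, 2.183]
force: [-0.9, -1.1, 0.8]
width: 0.0007
t: 13.9
eef_pos: [0.4958, -0.0179, 0.1079]
ee_rot: [0.015, 1.568, -2.944]
force: [-8.6, 1.6, 8.1]
width: 0.0006
jig xy -0.08033939606007559 -0.0001571506026647653 tip z 0.08891207786840194 [-8.57120935  1.63378196  8.05232156]
```

View pics/s12.png

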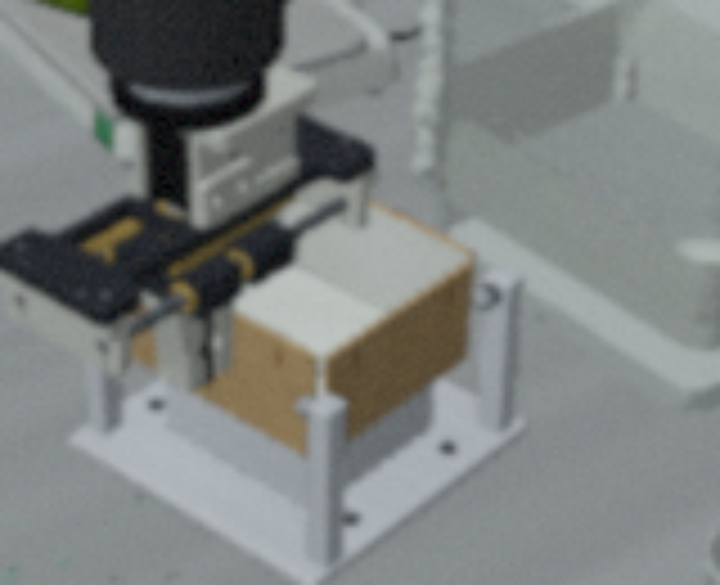

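```bash
python3 -m handwheel '{"gripper":[-1,-1],"travel":[[0.003,0.0005,0.002],[0.003,0.0005,0.003]],"spin":[0,0]}'
python3 -m handwheel '{"gripper":[-1,-1],"travel":[[0.002,0.0004,0],[0.002,0.0004,0]],"spin":[0,0]}'
```

```text
t: 14.15
eef_pos: [0.4957, -0.0179, 0.1083]
ee_rot: [-0.055, 1.565, -3.015]
force: [-7.6, 1.0, -3.3]
width: 0.0004
t: 14.35
eef_pos: [0.4959, -0.0179, 0.1082]
ee_rot: [-0.024, 1.563, -2.984]
force: [-10.0, 0.6, 3.1]
width: 0.0007
```

```bash
python3 -m handwheel '{"gripper":[-1,-1],"travel":[[0.003,0.0005,0],[0.004,0.0007,0]],"spin":[0,0]}'
python3 -m handwheel '{"gripper":[-1,-1,-1,-1,-1,-1,-1,-1,-1],"travel":[[-0.04,-0.007,0],[-0.08,-0.014,0],[-0.09,-0.016,0.08],[-0.09,-0.016,0.16],[-0.09,0.10,0.25],[-0.09,0.2,0.3],[-0.09,0.3,0.3],[-0.09,0.4,0.3],[-0.09,0.5,0.3]],"spin":[0,0,0,0,0,0,0,0,0]}'
python3 - <<'E'
from h import *
from station import viewer
for c in ("side","top"):
    f=viewer.grab_frame(c); cv2.imwrite(f"pics/{c}13.png",cv2.resize(f["pixels"][180:310,260:420],None,fx=4.5,fy=4.5)); cv2.imwrite(f"pics/{c}13f.png",f["pixels"])
E
```

```text
t: 14.55
eef_pos: [0.4963, -0.018, 0.108]
ee_rot: [-0.013, 1.56, -2.973]
force: [-17.7, 2.1, 9.8]
width: 0.0009
t: 15.45
eef_pos: [0.4567, 0.2093, 0.2602]
ee_rot: [-2.59, 1.568, 0.735]
force: [0.9, -0.7, 0.3]
width: 0.0005
```

View pics/side13.png

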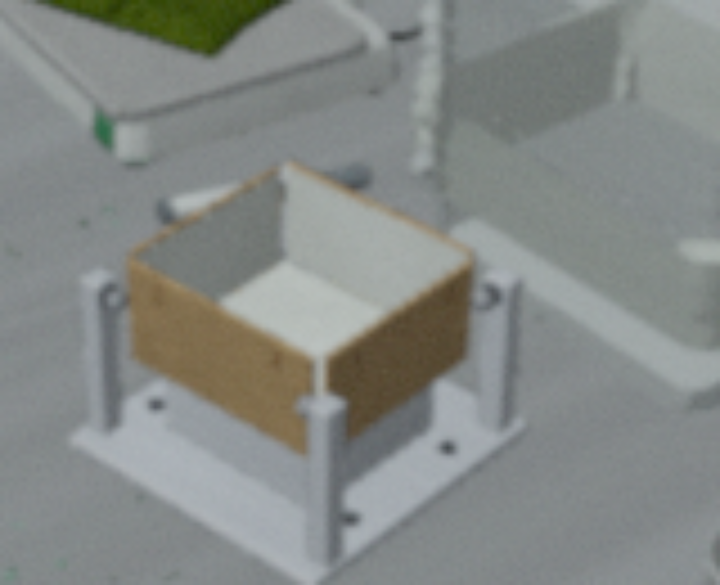

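View pics/top13.png

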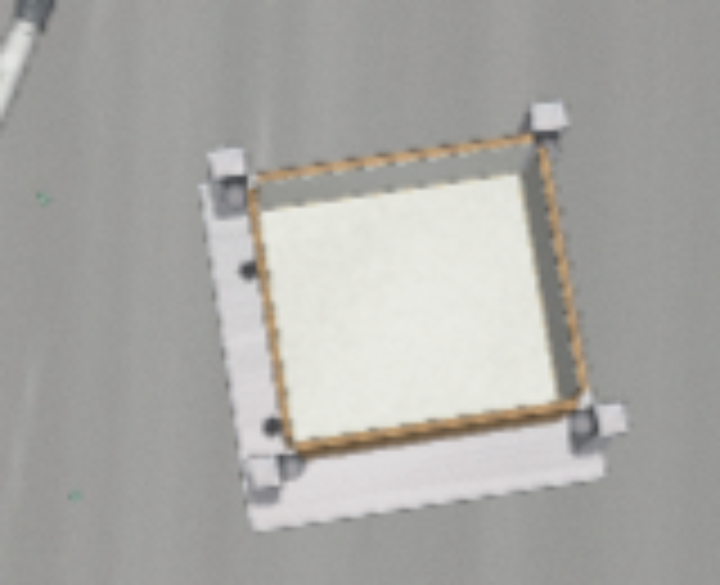

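View pics/top13f.png

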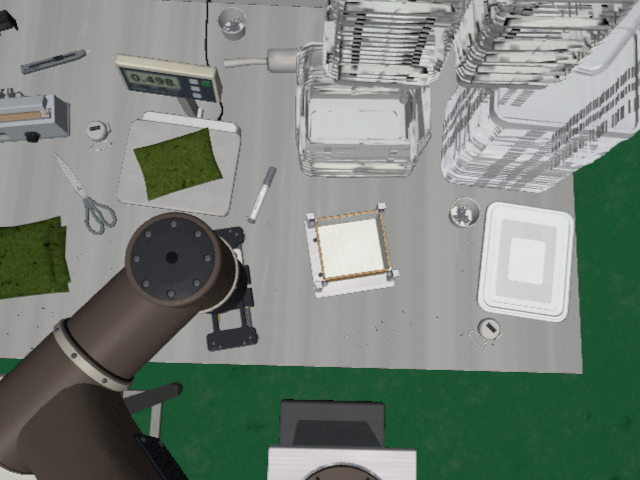

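Run:
```python
from h import *
import pickle
F=pickle.load(open("F.pkl","rb"))["top"]
obs=dict(left=((272,316)),right=((562,272)),front=((438,428)))
for n,uv in obs.items():
    u=np.array(uv)/4.5+(260,180)-.5
    print(n,[(a,np.round(proj(F,J(POSE,wall(n,a)))[0]-u,1).tolist()) for a in (1.1,1.3,1.45,1.5,1.57,1.6)])
```

```text
left [(1.1, [-14.3, 1.7]), (1.3, [-8.5, 0.5]), (1.45, [-3.9, -0.4]), (1.5, [-2.3, -0.6]), (1.57, [-0.1, -0.9]), (1.6, [0.8, -1.1])]
right [(1.1, [13.0, -2.0]), (1.3, [7.7, -1.6]), (1.45, [3.3, -1.1]), (1.5, [1.7, -0.9]), (1.57, [-0.4, -0.6]), (1.6, [-1.3, -0.5])]
front [(1.1, [2.0, 13.6]), (1.3, [1.3, 7.6]), (1.45, [0.6, 2.8]), (1.5, [0.3, 1.3]), (1.57, [-0.0, -0.9]), (1.6, [-0.2, -1.9])]
```

```bash
python3 -c "
from station import arm
print(arm.job_done()); print(arm.get_state()['t'])"
```

```text
the job is handed in; nothing more can be done
None
the job is handed in; nothing more can be done
```

All three walls are up and standing by themselves with the robot clear of them. I did the left wall first, then the right, then the front, and handed the job in at about 15.6 s.

- **How it was done:** The moves only let the tool point straight down. For the two low walls I slid the closed fingertips upward along the outer edge while moving in along its arc, then pushed each wall past its catch. The front wall I pushed straight from the front.
- **Forces:** The first touch on the left wall started to jam at about 19 N, and I relieved it by raising the tool. The final pushes read about 14 N (left), 13 N (right) and 20 N (front). The left and right then went slightly further in, unread. Forces are only reported at the end of each move, so brief peaks in between would not show.
- **Final checks:** With the arm clear, both cameras show the carton closed on four sides. From the top view I estimate each wall at about 1.54 to 1.57 rad. The loose items look to be where they were in the first top picture. I compared those by eye only, and the arm hides the scoop in the last picture.
- **Disagreement:** The front wall's final push met almost no force until about 4 mm past where I expected its upright face to be. I put that down to finger size and camera calibration, because the last pictures show the wall vertical.

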